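# Put the draining board back into its bay at the wash desk

### The job

Put the bamboo draining board back into the drain bay on the wash desk: hold it by its rib, angle its tongue into the groove under the rail, push it in against the sprung strip, and lower the other edge so that the board lies fully flat on the bed, locked between the rail and the stop ledge. Feel your way gently, never forcing the board against the bay with more than about 30 N, then let go; leave the other washing things where they are.

Things in the scene. Friction and masses are not known exactly. Their poses are not given: they have to be found in the camera images.
- base: Fixed white base plate 270 x 184 x 6 mm of the drain bay, with two runners. Origin: under its middle, on the desk; x from groove rail to stop ledge, z up. A cradle (bed, rail, ledge) is clamped on the runners, up to 22 mm either way along x from nominal, holding against 60 N. This offset is NOT in any reported pose: see or feel it. Board in place: origin at x 0 + offset, y 0, z 20 mm.
- bay_bed (a point): Point on the base, axes as the base's, at x 0, y 0, z 20 mm: nominal middle of the cradle's flat white bed top, which runs from x -108 to 80 and y -86 to 86 mm (base frame, zero offset). Side cheeks stand on it from x -80 to 70, inner faces at y -80 and 80, 12 mm high (top at z 32).
- bay_groove (a point): Point on the base at x -80, y 0, z 25 mm (nominal, zero offset): mouth of the groove under the aluminium rail. Groove opens to +x, 10 mm high (z 20 to 30) under a lip from x -100 to -80, lip top z 36. Inside, a sprung rubber strip (z 21 to 29, 140 wide), face at x -88, yields up to 6 mm to -x: 4 N starts it, 10 N at its end, then a hard stop; damped, 120 N per m/s.
- bay_ledge (a point): Point on the base at x 70, y 0, z 28 mm (nominal, zero offset): top inner edge of the aluminium stop ledge across the bed, 8 mm high, face looking to -x. From the strip's resting face to the ledge is 158 mm, the board is 160: it goes flat only while the tongue holds the strip pushed in 2 to 6 mm. Let go, the strip presses it against the ledge.
- board: Loose bamboo draining board, 0.2 to 0.35 kg. Origin: middle of its plate's underside; x points away from the tongue, z up. Plate 140 (x) x 150 (y) x 12 mm; tongue along the -x edge, x -90 to -70, 136 wide, z 0 to 5. Handle: upright rib across the middle of the top, 14 (x) x 70 (y), z 12 to 42 mm, to be pinched across its 14 mm.
- tongue (a point): Point on the board: middle of the tongue's front lower edge, at x -90, y 0, z 0 mm of the board's frame; axes as the board's.
- basin: Bystander: orange plastic basin, 190 mm wide, 75 mm high; origin under its middle.
- brush: Bystander: bamboo scrub brush on its bristles, about 190 long, 45 wide, 45 mm high; origin on the desk, handle to its -x.
- jar: Bystander: glass jar with a flip-top lid, 76 mm wide, 110 mm high; origin under its middle.
- peg0: Bystander: blue plastic peg, 70 x 11 x 14 mm, lying along its x near the desk's far edge; origin under its middle.
- peg1: Bystander: blue plastic peg, 70 x 11 x 14 mm, lying along its x near the desk's far edge; origin under its middle.
- peg2: Bystander: blue plastic peg, 70 x 11 x 14 mm, lying along its x near the desk's far edge; origin under its middle.
- peg3: Bystander: blue plastic peg, 70 x 11 x 14 mm, lying along its x near the desk's far edge; origin under its middle.
- peg4: Bystander: blue plastic peg, 70 x 11 x 14 mm, lying along its x near the desk's far edge; origin under its middle.
There are look-alikes about, which are no part of the job. What is shaped like the board but purple is not meant.

How it is judged:
By the outcome, as a careful person would: the job done as asked, in the order asked, and still so for the second after the job is handed in, with the robot touching nothing.
It also fails if it takes over 58 s, if anything falls off the work surface, if the arm or the gripper's body presses on something with over 40 N, if the wrist force passes 120 N, or if a joint passes its speed limit or range.

### The arm

A 6-joint arm with a two-finger parallel gripper is mounted at the origin on the work surface. World frame = base frame: x ahead of the robot, y to its left, z up, the work surface at z = 0. Lengths are in m, angles in rad, forces in N, time in s.
With the tool pointing down it reaches from about 0.35 to 0.775 m from the base axis. Payload 5.5 kg.
Tool frame: the origin (TCP) lies at the very end of the fingers, on their centre line; the grasp point (between the pads) lies 19 mm behind it; z points along the fingers, y is the line along which they close (so a half turn about z gives the same grasp; the last joint's range is limited). The gripper opens to 85 mm and grips with 20 to 120 N. Pads are 22 mm wide; open, the fingers measure 114 mm over their backs; the gripper's body (76 mm by 85 mm) begins 54 mm behind the grasp point. The pads swing forward as they close: fully open they stand 13 mm farther back than shut.
Start: joints at [-1.403, 0.313, 0.046, 1.304, 0, 1.431], TCP at [0.174, -0.548, 0.231] pointing down, gripper open.
Joint ranges: [-2.76, 2.76], [-0.86, 1.69], [-1.03, 1.26], [-2.2, 2.34], [-1.47, 1.5], [-3.14, 3.14]. Speed limits (rad/s): [2.57, 2.57, 3.14, 3.14, 3.14, 3.14].

### API

Orientations are given as a unit quaternion [w, x, y, z].
In Python, from workcell import env, viewer, nets gives the robot as it stands. The module is installed in compiled form; this text tells all that it offers.
- The arm moves only by the shell command python3 -m creep 'ROWS' [OPENING] [FORCE]. ROWS is a JSON list of rows, 1 to 8 of them, each of 6 numbers: dx, dy, dz in m, then a rotation vector rx, ry, rz in rad; each row is the pose to reach, as a shift and turn from the pose commanded when the command began, along the tool's axes at that moment; what a row does not reach only later rows make up. A row lasts 1/8 s, in which the tool goes at most 0.0625 m and 0.188 rad, less where a joint would pass 70% of its speed; a pose out of reach is approached as far as the arm can. OPENING is the finger opening in m, set as the command begins (- or left out keeps the last). The fingers move at their own pace and stop on an object; FORCE is the grip in N (left out, the last holds). Time passes only in rows, so rows that do not move let the fingers close. It prints the time, the measured TCP pose, the force, the opening and the grip force at its end.
- env.get_state(): the state, without advancing time (a new reading comes with each control period).
- viewer.read_camera(name): name is "scene" or "top" or "wrist"; returns a dict with "image" (384x512x3 uint8, red, green, blue), "K" (3x3 intrinsics, pixels), "R" (3x3) and "t" (3): a world point X has camera coordinates R X + t. Camera axes: x right, y down, z forward; pixel columns grow to the right and rows downward; lengths in m; the calibration is good to about 2 mm. A picture is of the moment at which its call begins. There is no depth.
- env.hand_in(): hands the job in; it is judged then, once.
Trained networks look in a picture, given as the dict that the camera call returned (one of the last four; its "shot" number tells which), for a name from the list of things; names that differ only in an ending like _2 or _b are one class to them, and where a whole thing is asked for, a point or a joint stands for the part that bears it (a point fixed in the world has none). Each returns a list of dicts, best first, with "confidence" (0 to 1); they miss things now and then, are a little off and sometimes report something else, mostly with a low value. They report only what shows in the picture. A call takes as long as a camera call. They do not tell look-alikes from the thing itself.
- nets.outline_of(label, picture): "region" (384x512 bool, what is visible of it) and "box" ([left, top, right, bottom] in pixels, round what is visible of it).
The state is a dict: "clock": time; "joint_pos": joint angles; "qvel": joint speeds; "tau": joint torques, N m; "tcp_pos": TCP position; "orientation": TCP orientation; "wrist_force": force on the tool from outside, world axes, zero at the start; "ft_torque": the same for the moment, N m; "finger_gap": finger opening in m; "grip_force": force on a finger pad.
Only numpy, scipy, OpenCV 4.12 (cv2) and the standard library are available. Lean on these libraries where they do the work, as an engineer would, in place of code of your own. Each camera call takes 0.05 s, during which the arm holds its last target. There are 200 camera calls.

## Working session

There is one attempt and no reset: what is moved stays moved. The work goes in short steps, Python scripts to look and compute and a shell command to move; the robot and the scene stay as the last step left them, time stands still between calls to the robot, and variables do not carry over. Pictures are saved under pics/ and viewed, at most 10 in all, crops included, and the job is handed in when it is done.

```bash
mkdir -p pics; ls
python3 - <<'E'
from workcell import env, viewer, nets
import cv2, numpy as np
ims=[]
for n in ["scene","top"]:
    p=viewer.read_camera(n); ims.append(p["image"])
    print(n,p["K"].tolist(),p["R"].round(4).tolist(),p["t"].round(4).tolist())
    for l in ["board","base"]:
        for d in nets.outline_of(l,p)[:3]: print(l,round(d["confidence"],2),d["box"],d["region"].sum())
    cv2.imwrite(f"pics/{n}0.png",cv2.resize(p["image"][:,:,::-1],(800,600),interpolation=cv2.INTER_CUBIC))
s=env.get_state(); print(s)
E
```

```text
pics
scene [[367.6646361628805, 0.0, 259.6897244876196], [0.0, 367.6646361628805, 189.94729072106887], [0.0, 0.0, 1.0]] [[0.5308, 0.8473, -0.0177], [0.4721, -0.3129, -0.8242], [-0.7039, 0.4291, -0.5661]] [-0.3169, -0.1918, 1.7156]
board 0.97 [260.3, 145.8, 298.5, 172.4] 705
board 0.84 [266.5, 178.6, 318.9, 204.2] 929
board 0.83 [307.2, 135.0, 350.3, 152.8] 530
base 0.93 [177.2, 194.6, 248.8, 259.3] 3088
top [[471.98380370758076, 0.0, 262.49432422742234], [0.0, 471.98380370758076, 189.04522568852022], [0.0, 0.0, 1.0]] [[0.0131, -0.9999, 0.0041], [-0.9757, -0.0137, -0.2187], [0.2187, -0.0011, -0.9758]] [0.0414, 0.5569, 1.7384]
board 0.98 [143.1, 170.3, 193.4, 220.0] 1576
board 0.91 [176.3, 226.7, 230.2, 282.8] 1635
board 0.82 [207.5, 174.2, 253.1, 221.2] 1493
base 0.6 [287.4, 156.9, 348.6, 232.0] 3182
{'clock': 0.3, 'joint_pos': array([-1.40258229e+00,  3.13500211e-01,  4.57262017e-02,  1.30358038e+00,
        2.83487738e-06,  1.43120612e+00]), 'qvel': array([ 0.00358401, -0.0014809 ,  0.00386673,  0.00127475, -0.00146421,
        0.00022738]), 'tau': array([-2.88717973e-03, -4.79999328e+01,  2.98318094e+01,  9.62746009e-03,
       -1.26611922e-04,  2.23968300e-05]), 'tcp_pos': array([ 0.17418019, -0.54784273,  0.23099917]), 'orientation': array([-2.79022091e-04,  9.88180388e-01,  1.53295283e-01, -2.57602978e-06]), 'wrist_force': array([-0.28112493, -1.14032688, -0.42108016]), 'ft_torque': array([ 0.01124264, -0.02731592,  0.00217171]), 'grip_force': 0.0, 'finger_gap': 0.08568037153304241}
```

Run:
```python
import cv2
a=cv2.imread("pics/top0.png")
# crop from saved 800x600 (scale 1.5625)
c=a[190:480,180:580]; cv2.imwrite("pics/top0c.png",cv2.resize(c,(800,580),interpolation=cv2.INTER_CUBIC))
```

```text
(no output)
```

View pics/top0c.png

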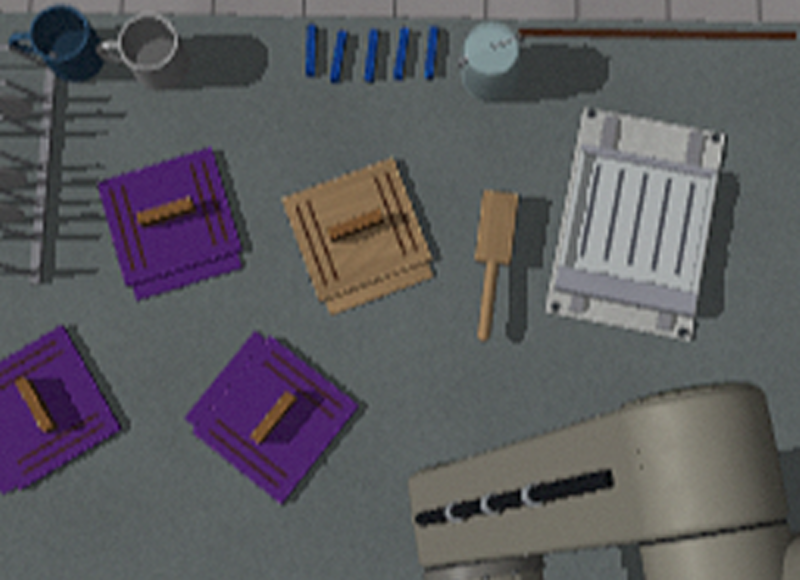

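View pics/scene0.png

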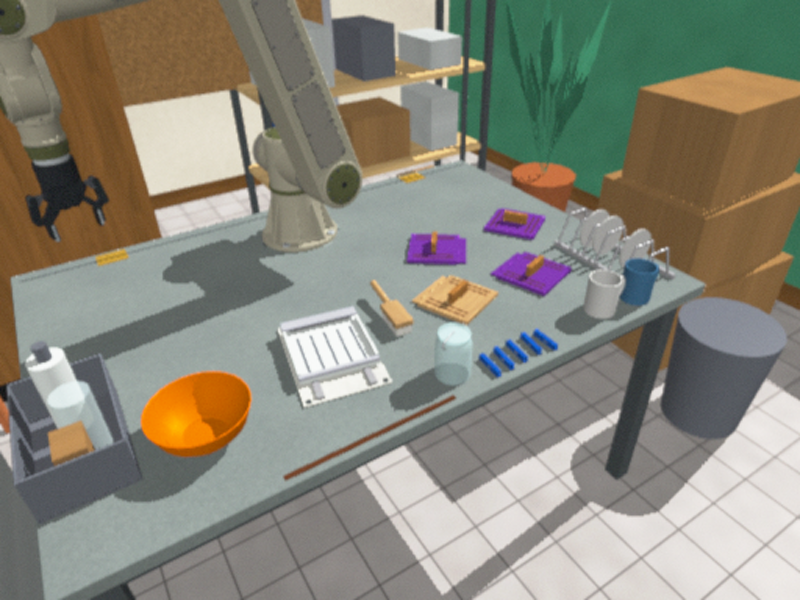

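Top crop: the tan board is at about (360,235) (original px 230,197), tongue towards the robot. The bay is at about (637,225), with the wide rail at (628,288) and the ledge at (655,162). The purple boards are decoys.

```bash
cat > h.py <<'E'
from workcell import env, viewer, nets
import cv2, numpy as np
from scipy.optimize import minimize
from scipy.spatial.transform import Rotation as Ro
def proj(p,X):
    c=np.atleast_2d(X)@p["R"].T+p["t"]; c=c@p["K"].T
    return c[:,:2]/c[:,2:]
def back(p,uv,z):
    uv=np.atleast_2d(uv).astype(float); d=np.c_[uv,np.ones(len(uv))]@np.linalg.inv(p["K"]).T@p["R"]
    o=-p["R"].T@p["t"]; return o+d*((z-o[2])/d[:,2])[:,None]
def box(x0,x1,y0,y1,z0,z1): return np.array([[x,y,z] for x in(x0,x1) for y in(y0,y1) for z in(z0,z1)])/1000.
PARTS={"board":[box(-70,70,-75,75,0,12),box(-90,-70,-68,68,0,5),box(-7,7,-35,35,12,42)],
       "base":[box(-135,135,-92,92,0,6),box(-108,80,-86,86,6,20),box(-100,-80,-86,86,20,36)]}
def world(pts,q): c,s=np.cos(q[2]),np.sin(q[2]); return pts@np.array([[c,s,0],[-s,c,0],[0,0,1]])+[q[0],q[1],q[3] if len(q)>3 else 0]
def fit(name,views,q0,z=0):
    def cost(q):
        J=0
        for p,m in views:
            M=np.zeros(m.shape,np.uint8)
            for b in PARTS[name]:
                h=cv2.convexHull(proj(p,world(b,[*q,z])).astype(np.float32))
                N=np.zeros_like(M); cv2.fillConvexPoly(N,np.round(h*16).astype(np.int32),1,cv2.LINE_8,4); M|=N
            J+=(M.astype(bool)^m).sum()/m.sum()
        return J
    q=np.array(q0)
    for k in (.02,.008,.003):
        S=np.vstack([q,q+[k,0,0],q+[0,k,0],q+[0,0,8*k]]); r=minimize(cost,q,method="Nelder-Mead",options=dict(initial_simplex=S)); q=r.x
    return q,r.fun
E
python3 - <<'E'
from h import *
V={"board":[],"base":[]}
P={n:viewer.read_camera(n) for n in("scene","top")}
hint=back(P["top"],[230,197],.02)[0]
for n,p in P.items():
    for l in V:
        D=nets.outline_of(l,p)
        if l=="board":
            u=proj(p,hint)[0]; D=[d for d in D if abs(np.mean(np.array(d["box"]).reshape(2,2),0)-u).max()<12]
        print(n,l,[d["confidence"].__round__(2) for d in D]); 
        if D: V[l].append((p,D[0]["region"]))
g={"board":[*hint[:2],.3],"base":[*back(P["top"],[319,194],.01)[0][:2],-.2]}
for l in V:
    for vs in (V[l],V[l][-1:]): print(l,fit(l,vs,g[l]))
for n in("jar","brush"):
    D=nets.outline_of(n,P["top"])
    if D: b=D[0]["box"]; print(n,back(P["top"],[[(b[0]+b[2])/2,(b[1]+b[3])/2]],.03))
E
```

```text
scene board [0.61]
scene base [0.56]
top board [0.64]
top base [0.94]
board (array([0.54249168, 0.18045121, 0.37659396]), np.float64(0.19324537271601785))
board (array([0.54236417, 0.1805829 , 0.37791727]), np.float64(0.05242463958060288))
base (array([ 0.55539524, -0.16972765, -0.18925012]), np.float64(0.09831549024800176))
base (array([ 0.55921588, -0.1713012 , -0.19161553]), np.float64(0.030551181102362206))
jar [[0.75985893 0.01631053 0.03      ]]
brush [[0.49250338 0.00754482 0.03      ]]
```

```bash
cat >> h.py <<'E'
def delta(pos,yaw,tilt=0):
    """row for tool y along heading yaw, z down; tilt>0 raises the +heading edge"""
    s=env.get_state(); w,x,y,z=s["orientation"]; R=Ro.from_quat([x,y,z,w])
    c,n=np.cos(yaw),np.sin(yaw); Y=np.array([c,n,0]); Z=np.array([0,0,-1.]); X=np.cross(Y,Z)
    T=Ro.from_matrix(np.c_[X,Y,Z])
    lat=np.array([-n,c,0]); T=Ro.from_rotvec(-tilt*lat)*T
    d=R.inv().apply(np.array(pos)-s["tcp_pos"]); r=(R.inv()*T).as_rotvec()
    print("row",d.round(4).tolist(),r.round(4).tolist(),"rows>=",np.ceil(max(np.linalg.norm(d)/.0625,np.linalg.norm(r)/.188)))
E
python3 -c "
from h import *
delta([.47,-.17,.33],-.19)"
```

```text
row [0.3964, -0.2707, -0.0987] [0.0002, 0.0001, -1.073] rows>= 8.0
```

```bash
R="x"; python3 -m creep '[[0.05,-0.034,-0.03,0,0,-0.13],[0.1,-0.068,-0.06,0,0,-0.27],[0.15,-0.10,-0.08,0,0,-0.4],[0.2,-0.135,-0.0987,0,0,-0.54],[0.25,-0.17,-0.0987,0,0,-0.67],[0.3,-0.203,-0.0987,0,0,-0.8],[0.35,-0.24,-0.0987,0,0,-0.94],[0.3964,-0.2707,-0.0987,0,0,-1.073]]' 0.085 60
python3 -m creep '[[0,0,0,0,0,0],[0,0,0,0,0,0],[0,0,0,0,0,0]]'
python3 - <<'E'
from h import *
p=viewer.read_camera("wrist"); cv2.imwrite("pics/w1.png",cv2.resize(p["image"][:,:,::-1],(800,600),interpolation=cv2.INTER_CUBIC))
print(p["K"][0],p["t"],(-p["R"].T@p["t"]),p["R"][2]); s=env.get_state(); print(s["tcp_pos"],s["joint_pos"])
for d in nets.outline_of("base",p)[:1]:
    print(d["confidence"],d["box"]); print(fit("base",[(p,d["region"])],[.558,-.171,-.19]))
E
```

```text
clock: 1.7
tcp_pos: [0.4709, -0.1682, 0.3304]
orientation: [0.001, 0.77, 0.639, 0.0]
wrist_force: [0.6, -0.5, -0.1]
finger_gap: 0.0846
grip_force: 0.0
clock: 2.08
tcp_pos: [0.4693, -0.171, 0.33]
orientation: [0.0, 0.772, 0.636, -0.0]
wrist_force: [-0.2, 0.3, 0.5]
finger_gap: 0.0849
grip_force: 0.0
[278.50103809   0.         249.372049  ] [-0.49463372 -0.13749836  0.45081494] [ 0.48379436 -0.10307239  0.4712977 ] [-0.05236598 -0.26920124 -0.96165924]
[ 0.4692956  -0.1711895   0.33005552] [-5.10467610e-01  1.56058518e-01  8.25047424e-02  1.49714795e+00
 -2.48728246e-04  1.25308640e+00]
0.62 [216.0, 84.9, 391.6, 200.1]
(array([ 0.56051873, -0.17088792, -0.19185015]), np.float64(0.015498799388779742))
```

View pics/w1.png

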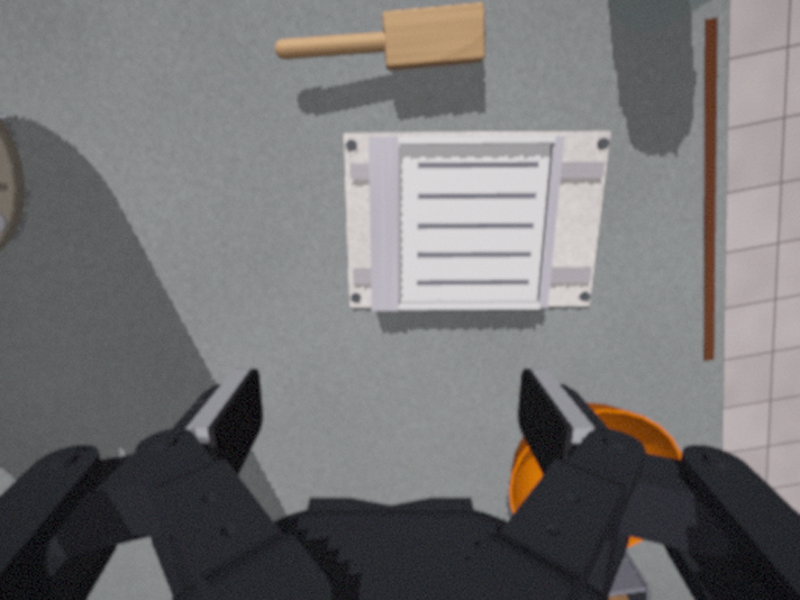

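Wrist view: bay plate corners at (344,133), (611,131), (592,308), (350,309). The rail's bright top spans u 370–399 and the ledge u 541–563. The cradle is clearly shifted to −x, which leaves more runner showing beyond the ledge. I'll measure the offset by rectifying the image at the rail and ledge heights.

Run:
```python
from h import *
p=viewer.read_camera("wrist"); q=[.5605,-.1709,-.192]
g=cv2.GaussianBlur(p["image"].mean(2).astype(np.float32),(0,0),.6)
def prof(z,xs,ys):
    out=[]
    for x in xs:
        X=np.array([[x,y,z] for y in ys])/1000.; uv=proj(p,world(X,q)).astype(np.float32)
        out.append(cv2.remap(g,uv[:,0].reshape(1,-1),uv[:,1].reshape(1,-1),cv2.INTER_LINEAR).mean())
    return np.array(out)
for z,a,b,ys in((6,-145,-115,range(-80,81,5)),(6,120,145,range(-80,81,5)),(36,-130,-60,range(-70,71,5)),(28,40,100,[-70,-68,-52,-48,-44,-24,-20,-16,4,8,12,32,36,40,60,64])):
    xs=np.arange(a,b+1,2); print(z,list(zip(xs.tolist(),prof(z,xs,ys).round().astype(int).tolist())))
```

```text
6 [(-145, 143), (-143, 143), (-141, 143), (-139, 143), (-137, 149), (-135, 169), (-133, 190), (-131, 196), (-129, 191), (-127, 187), (-125, 186), (-123, 188), (-121, 192), (-119, 195), (-117, 195), (-115, 196)]
6 [(120, 192), (122, 189), (124, 185), (126, 184), (128, 185), (130, 187), (132, 181), (134, 162), (136, 145), (138, 140), (140, 140), (142, 140), (144, 140)]
36 [(-130, 193), (-128, 200), (-126, 195), (-124, 191), (-122, 190), (-120, 192), (-118, 194), (-116, 195), (-114, 195), (-112, 195), (-110, 194), (-108, 190), (-106, 186), (-104, 185), (-102, 185), (-100, 186), (-98, 187), (-96, 188), (-94, 188), (-92, 187), (-90, 186), (-88, 187), (-86, 187), (-84, 187), (-82, 182), (-80, 173), (-78, 174), (-76, 195), (-74, 210), (-72, 214), (-70, 214), (-68, 214), (-66, 213), (-64, 213), (-62, 209), (-60, 203)]
28 [(40, 193), (42, 193), (44, 193), (46, 193), (48, 193), (50, 193), (52, 193), (54, 195), (56, 203), (58, 211), (60, 214), (62, 214), (64, 208), (66, 185), (68, 160), (70, 168), (72, 181), (74, 184), (76, 185), (78, 189), (80, 194), (82, 196), (84, 196), (86, 195), (88, 195), (90, 195), (92, 195), (94, 195), (96, 195), (98, 195), (100, 194)]
```

Correction: the profiles put the rail edges at about −107.5/−81 and the ledge top at about 70–79 (nominal −108/−80 and 70–80), so the cradle offset is about −0.5 mm, ±2. Next, the board.

```bash
python3 -c "
from h import *
delta([.53,.13,.23],.378)"
```

```text
row [0.3072, 0.0019, 0.1] [-0.0, 0.0002, -0.5707] rows>= 6.0
```

```bash
python3 -m creep '[[0.055,0,0.01,0,0,-0.1],[0.11,0,0.03,0,0,-0.2],[0.165,0,0.05,0,0,-0.3],[0.22,0,0.07,0,0,-0.4],[0.27,0.001,0.09,0,0,-0.5],[0.307,0.002,0.1,0,0,-0.57],[0.307,0.002,0.1,0,0,-0.57],[0.307,0.002,0.1,0,0,-0.57]]'
python3 - <<'E'
from h import *
p=viewer.read_camera("wrist"); cv2.imwrite("pics/w2.png",cv2.resize(p["image"][:,:,::-1],(640,480)))
for d in nets.outline_of("board",p)[:2]:
    print(d["confidence"],d["box"]); q=fit("board",[(p,d["region"])],[.542,.18,.37]);print(q)
q=q[0]; delta([q[0],q[1],.075],q[2]); delta([q[0],q[1],.015],q[2])
E
```

```text
clock: 3.22
tcp_pos: [0.53, 0.1302, 0.2301]
orientation: [0.0, 0.561, 0.827, -0.0]
wrist_force: [0.9, 0.4, -0.8]
finger_gap: 0.0846
grip_force: 0.0
0.89 [203.5, 69.8, 336.1, 195.4]
(array([0.54598165, 0.18058504, 0.38054852]), np.float64(0.022153181142779955))
0.88 [281.3, 0.1, 425.9, 16.8]
(array([ 0.83533333, -0.32666667,  1.65      ]), np.float64(1.0))
row [-0.5367, 0.1153, 0.1559] [0.0002, 0.0009, -1.2724] rows>= 10.0
row [-0.5367, 0.1153, 0.2159] [0.0002, 0.0009, -1.2724] rows>= 10.0
```

View pics/w2.png

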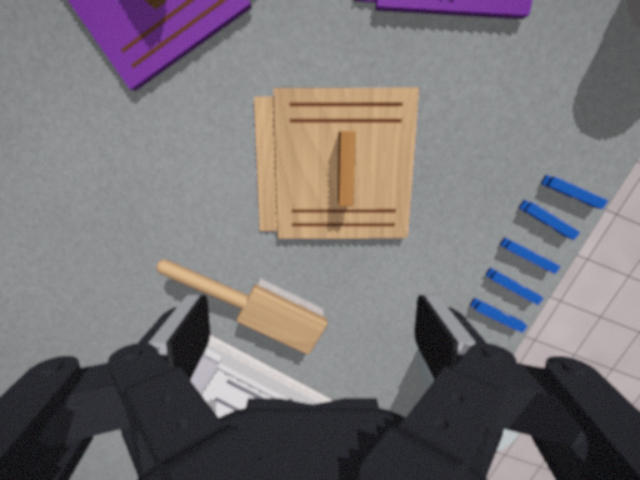

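The wrist view shows the tan board at about (340,163) of 640×480, tongue on the left (265) and rib at (346,168). The fit is 2% off: board (0.546, 0.1806), yaw 0.38. Next I compute the rows to it.

```bash
python3 -c "
from h import *
delta([.546,.1806,.08],.38);delta([.546,.1806,.0155],.38)"
```

```text
row [0.0415, 0.0334, 0.1505] [0.0006, 0.0006, -0.0024] rows>= 3.0
row [0.0415, 0.0333, 0.215] [0.0006, 0.0006, -0.0024] rows>= 4.0
```

```bash
python3 -m creep '[[0.0415,0.033,0.02,0,0,0],[0.0415,0.033,0.075,0,0,0],[0.0415,0.033,0.13,0,0,0],[0.0415,0.033,0.17,0,0,0],[0.0415,0.033,0.2,0,0,0],[0.0415,0.033,0.215,0,0,0],[0.0415,0.033,0.215,0,0,0]]' 0.05
python3 -m creep '[[0,0,0,0,0,0],[0,0,0,0,0,0]]' 0.03
python3 -m creep '[[0,0,0,0,0,0],[0,0,0,0,0,0],[0,0,0,0,0,0],[0,0,0,0,0,0]]' 0.0 60
```

```text
clock: 4.2
tcp_pos: [0.5449, 0.181, 0.0147]
orientation: [-0.0, 0.561, 0.828, -0.0]
wrist_force: [1.1, 0.9, 0.1]
finger_gap: 0.05
grip_force: 0.0
clock: 4.45
tcp_pos: [0.5464, 0.1821, 0.0165]
orientation: [0.001, 0.561, 0.828, 0.001]
wrist_force: [-0.1, 0.0, -0.1]
finger_gap: 0.03
grip_force: 0.0
clock: 4.95
tcp_pos: [0.5459, 0.1821, 0.0161]
orientation: [0.001, 0.561, 0.828, 0.001]
wrist_force: [-0.9, -0.2, 6.1]
finger_gap: 0.0128
grip_force: 60.6
```

```bash
python3 -m creep '[[0,0,-0.01,0,0,0],[0,0,-0.04,0,0,0],[0,0,-0.09,0,0,0],[0,0,-0.14,0,0,0],[0,0,-0.18,0,0,0],[0,0,-0.18,0,0,0],[0,0,-0.18,0,0,0]]'
python3 - <<'E'
from h import *
p=viewer.read_camera("wrist"); cv2.imwrite("pics/w3.png",cv2.resize(p["image"][:,:,::-1],(640,480)))
s=env.get_state(); z=s["tcp_pos"][2]-.0161; print(s["tcp_pos"],s["wrist_force"],s["ft_torque"],s["joint_pos"])
for d in nets.outline_of("board",p)[:3]: print(d["confidence"],d["box"],d["region"].sum())
E
```

```text
clock: 5.82
tcp_pos: [0.5443, 0.1818, 0.1937]
orientation: [-0.001, 0.561, 0.828, -0.001]
wrist_force: [-0.2, -0.6, -3.5]
finger_gap: 0.0128
grip_force: 59.6
[0.5438505  0.18171797 0.19293974] [ 0.4750293  -0.91881591 -2.91155526] [ 0.01307585 -0.0414771   0.02234027] [ 1.82514452e-01  3.26263536e-01 -2.99894172e-02  1.21808751e+00
 -3.56307724e-05  1.37327510e+00]
0.91 [1.0, 0.1, 179.3, 110.3] 12309
0.91 [258.0, 0.0, 416.0, 49.1] 6996
0.82 [80.5, 98.7, 389.5, 329.4] 47987
```

View pics/w3.png

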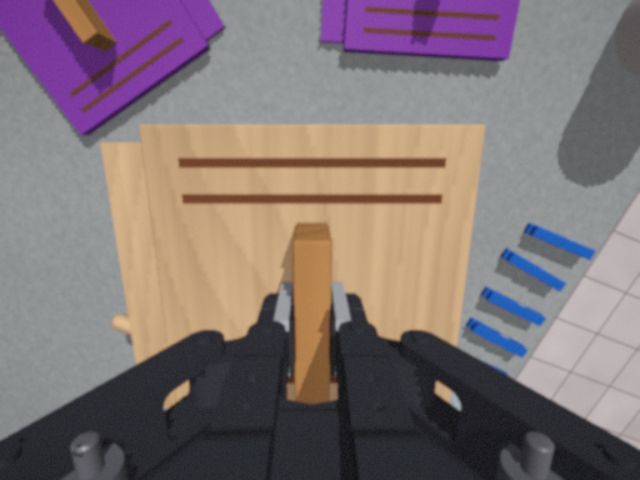

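Held board: its top far edge runs level from (142,125) to (485,125), so it is square in the pads, and the tongue edge is at (103,142).

```bash
cat >> h.py <<'E'
def base2world(bx,bz,th,by=0,q=(.5605,-.1709,-.192)):
    """TCP target for tongue tip at base (bx,bz) mm, tilt th, given grasp: board origin at tool (GX,0,.016)"""
    # from tip: board (90, -GX.., 16 mm up) -> TCP
    c,s=np.cos(th),np.sin(th); x=bx/1000+.090*c-.016*s; z=bz/1000+.090*s+.016*c
    return world(np.array([[x,by/1000,z]]),q)[0]
E
python3 - <<'E'
from h import *
p=viewer.read_camera("wrist"); s=env.get_state(); z=s["tcp_pos"][2]-.0161
w,x,y,k=s["orientation"]; R=Ro.from_quat([x,y,k,w])
uv=np.array([[142,125],[485,125],[103,142],[297,224],[327,224]])*.8
for a,h in zip(uv,[.012,.012,.005,.042,.042]): print((R.inv().apply(back(p,a,z+h)-s["tcp_pos"])*1e3).round(1))
T=base2world(-80,45,.26); print(T); delta([*T[:2],.19],-.192); delta(T,-.192,.26)
E
```

```text
[[ 74.4 -66.6   4.4]]
[[74.4 69.6  3.9]]
[[ 67.9 -87.3  11.5]]
[[ 41.2  -4.1 -25.9]]
[[ 41.2   6.1 -25.9]]
[ 0.56330922 -0.1714461   0.08359949]
row [-0.3352, -0.1129, 0.0029] [-0.0041, 0.0005, 0.572] rows>= 6.0
row [-0.3352, -0.1124, 0.1093] [-0.257, -0.0739, 0.5688] rows>= 6.0
```

```bash
python3 -m creep '[[-0.05,-0.01,0,0,0,0.09],[-0.1,-0.03,0,0,0,0.19],[-0.15,-0.05,0,0,0,0.28],[-0.2,-0.07,0,0,0,0.38],[-0.25,-0.085,0,0,0,0.47],[-0.3,-0.1,0,0,0,0.55],[-0.335,-0.113,0,0,0,0.572],[-0.335,-0.113,0,0,0,0.572]]'
python3 -c "
from h import *
for x,z in((-72,45),(-72,22),): delta(base2world(x,z,.17),-.192,.17)
print(env.get_state()['wrist_force'])"
```

```text
clock: 6.98
tcp_pos: [0.5638, -0.1738, 0.193]
orientation: [-0.001, 0.773, 0.634, -0.001]
wrist_force: [-0.0, 0.7, -2.8]
finger_gap: 0.0129
grip_force: 59.3
row [0.0022, 0.0105, 0.117] [-0.1725, 0.0003, -0.0043] rows>= 2.0
row [0.0022, 0.0106, 0.14] [-0.1725, 0.0003, -0.0043] rows>= 3.0
[-0.02442222  0.7112872  -2.82427857]
```

```bash
python3 -m creep '[[0.001,0.01,0.02,-0.08,0,0],[0.002,0.0105,0.06,-0.17,0,0],[0.002,0.0105,0.09,-0.172,0,0],[0.002,0.0105,0.107,-0.172,0,0],[0.002,0.0105,0.117,-0.172,0,0],[0.002,0.0105,0.117,-0.172,0,0],[0.002,0.0105,0.117,-0.172,0,0]]'
python3 -c "
from h import *
p=viewer.read_camera('wrist'); cv2.imwrite('pics/w4.png',cv2.resize(p['image'][:,:,::-1],(640,480)))
for x,z in((-72,22),): delta(base2world(x,z,.17),-.192,.17)
print(env.get_state()['wrist_force'])
q=(.5605,-.1709,-.192)
X=np.array([[-80,86,36],[-80,-86,36],[70,86,28],[-72,68,50]])/1000.
print((proj(p,world(X,q))*1.25).round())"
```

```text
clock: 7.85
tcp_pos: [0.5758, -0.1711, 0.0787]
orientation: [0.067, 0.769, 0.634, 0.055]
wrist_force: [0.2, -0.3, -3.3]
finger_gap: 0.0129
grip_force: 59.5
row [-0.0025, -0.0057, 0.0253] [0.0036, 0.0004, 0.0003] rows>= 1.0
[ 1.07242515  0.43932771 -3.41245648]
[[ 85. 108.]
 [137. 421.]
 [394. 113.]
 [ 98. 150.]]
```

View pics/w4.png

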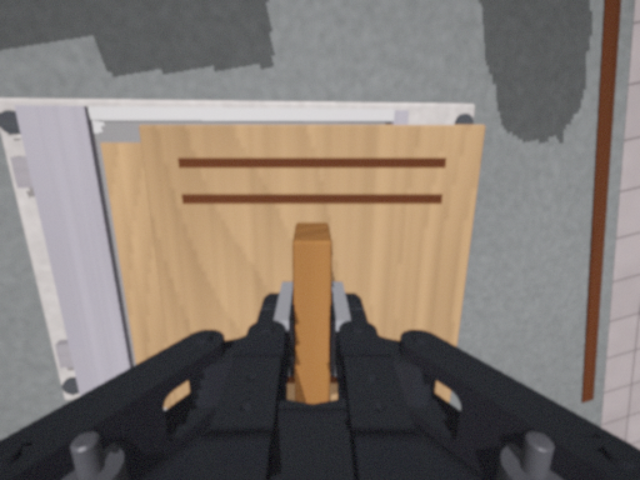

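Rail edge at (86,107) and ledge at (394,112) match the zero-offset prediction within about 1 px. The tongue at (103,142) is just in front of the lip. Lowering.

```bash
python3 -m creep '[[-0.001,-0.003,0.01,0,0,0],[-0.002,-0.005,0.018,0,0,0],[-0.002,-0.0055,0.023,0,0,0],[-0.002,-0.0055,0.0245,0,0,0],[-0.002,-0.0055,0.0245,0,0,0]]'
cat > st.py <<'E'
from h import *
import sys
s=env.get_state(); w,x,y,k=s["orientation"]; R=Ro.from_quat([x,y,k,w]); q=(.5605,-.1709,-.192)
B=Ro.from_euler("z",q[2]); Y=B.inv().apply(R.as_matrix()[:,1]); th=np.arctan2(Y[2],Y[0])
tip=s["tcp_pos"]+R.apply([0,-.09,.016]); tip=B.inv().apply(tip-[q[0],q[1],0])*1e3
print("t",s["clock"],"tip",tip.round(1),"tilt",th.round(3),"yawerr",np.arctan2(Y[1],Y[0]).round(4),"F",B.inv().apply(s["wrist_force"]).round(1),"M",B.inv().apply(s["ft_torque"]).round(2),"grip",s["grip_force"].round(1))
a=[float(v) for v in sys.argv[1:]]
for i in range(0,len(a),3): delta(base2world(*a[i:i+3]),q[2],a[i+2])
E
python3 st.py -80 22 .17 -87 22 .17
```

```text
clock: 8.52
tcp_pos: [0.5736, -0.1729, 0.0528]
orientation: [0.066, 0.769, 0.634, 0.055]
wrist_force: [-0.5, 0.5, -2.8]
finger_gap: 0.0128
grip_force: 59.7Traceback (most recent call last):
  File "st.py", line 6, in <module>
    print("t",s["clock"],"tip",tip.round(1),"tilt",th.round(3),"yawerr",np.arctan2(Y[1],Y[0]).round(4),"F",B.inv().apply(s["wrist_force"]).round(1),"M",B.inv().apply(s["ft_torque"]).round(2),"grip",s["grip_force"].round(1))
                                                                                                                                                                                                      ^^^^^^^^^^^^^^^^^^^^^
AttributeError: 'float' object has no attribute 'round'
```

```bash
sed -i 's/s\["grip_force"\].round(1)/round(s["grip_force"],1)/' st.py; python3 st.py -80 22 .17 -87 22 .17
```

```text
t 8.525 tip [-72.7   0.6  21.7] tilt 0.172 yawerr -0.0 F [-0.6  0.4 -2.8] M [-0.05  0.27  0.01] grip 59.7
row [-0.0006, -0.0071, -0.0014] [0.0019, 0.0, -0.0] rows>= 1.0
row [-0.0006, -0.014, -0.0026] [0.0019, 0.0, -0.0] rows>= 1.0
```

```bash
python3 -m creep '[[0,-0.002,-0.0004,0,0,0],[-0.0003,-0.004,-0.0008,0,0,0],[-0.0006,-0.006,-0.0011,0,0,0],[-0.0006,-0.008,-0.0014,0,0,0],[-0.0006,-0.010,-0.0018,0,0,0],[-0.0006,-0.012,-0.0021,0,0,0],[-0.0006,-0.0135,-0.0023,0,0,0],[-0.0006,-0.0135,-0.0023,0,0,0]]'
python3 st.py -90 21.5 .17
```

```text
clock: 9.52
tcp_pos: [0.5599, -0.1708, 0.0528]
orientation: [0.066, 0.769, 0.634, 0.055]
wrist_force: [0.3, -0.0, -2.7]
finger_gap: 0.0133
grip_force: 59.7
t 9.525 tip [-86.6  -0.   21.7] tilt 0.172 yawerr -0.0 F [ 0.3  0.  -2.7] M [-0.01  0.25  0.01] grip 59.7
row [0.0, -0.0034, -0.0002] [0.0019, 0.0, -0.0] rows>= 1.0
```

```bash
python3 -m creep '[[0,-0.0005,-0.0001,0,0,0],[0,-0.001,-0.0002,0,0,0],[0,-0.0015,-0.0003,0,0,0],[0,-0.002,-0.0003,0,0,0],[0,-0.002,-0.0003,0,0,0]]'
python3 st.py
python3 -m creep '[[0,-0.0005,-0.0001,0,0,0],[0,-0.001,-0.0001,0,0,0],[0,-0.0015,-0.0002,0,0,0],[0,-0.002,-0.0002,0,0,0],[0,-0.002,-0.0002,0,0,0]]'
python3 st.py
```

```text
clock: 10.15
tcp_pos: [0.5581, -0.1705, 0.0528]
orientation: [0.066, 0.769, 0.634, 0.055]
wrist_force: [0.2, 0.1, -4.1]
finger_gap: 0.0129
grip_force: 59.6
t 10.15 tip [-88.4  -0.   21.7] tilt 0.172 yawerr 0.0001 F [ 0.2  0.1 -4.1] M [ 0.    0.22 -0.06] grip 59.6
clock: 10.78
tcp_pos: [0.5571, -0.1702, 0.0532]
orientation: [0.067, 0.769, 0.634, 0.055]
wrist_force: [3.9, 1.0, -2.9]
finger_gap: 0.0127
grip_force: 59.6
t 10.775 tip [-89.4  -0.   21.9] tilt 0.174 yawerr 0.0004 F [ 3.7  1.7 -2.9] M [ 0.36 -0.85  0.14] grip 59.6
```

```bash
python3 -m creep '[[0,-0.0005,-0.0001,0,0,0],[0,-0.001,-0.0002,0,0,0],[0,-0.0015,-0.0003,0,0,0],[0,-0.0015,-0.0003,0,0,0]]' >/dev/null
python3 st.py
python3 -m creep '[[0,-0.0005,-0.0001,0,0,0],[0,-0.001,-0.0002,0,0,0],[0,-0.0015,-0.0003,0,0,0],[0,-0.0015,-0.0003,0,0,0]]' >/dev/null
python3 st.py
```

```text
t 11.275 tip [-90.6  -0.   22. ] tilt 0.175 yawerr 0.0004 F [ 5.5  2.1 -3.2] M [ 0.44 -1.05  0.2 ] grip 59.5
t 11.775 tip [-91.6  -0.   22.1] tilt 0.176 yawerr 0.0005 F [ 6.5  2.2 -3.4] M [ 0.49 -1.35  0.18] grip 59.4
```

```bash
python3 -m creep '[[0,-0.0005,-0.0001,0,0,0],[0,-0.001,-0.0002,0,0,0],[0,-0.0015,-0.0003,0,0,0],[0,-0.0018,-0.0003,0,0,0],[0,-0.0018,-0.0003,0,0,0]]' >/dev/null
python3 st.py -93.3 22 .14 -93.3 21.5 .10 -93.3 21 .06 -93.3 20.7 .035
```

```text
t 12.4 tip [-92.8  -0.   22.2] tilt 0.177 yawerr 0.0007 F [ 7.9  3.1 -4. ] M [ 0.58 -1.65  0.21] grip 59.3
row [-0.0, 0.0, 0.0035] [0.0366, -0.0003, 0.0007] rows>= 1.0
row [-0.0, 0.0004, 0.0076] [0.0766, -0.0003, 0.0007] rows>= 1.0
row [-0.0, 0.0006, 0.0117] [0.1166, -0.0003, 0.0007] rows>= 1.0
row [-0.0, 0.0006, 0.0143] [0.1416, -0.0002, 0.0007] rows>= 1.0
```

```bash
python3 -m creep '[[0,0,0.0015,0.015,0,0],[0,0,0.0035,0.0366,0,0],[0,0.0002,0.0055,0.056,0,0],[0,0.0004,0.0076,0.0766,0,0],[0,0.0004,0.0076,0.0766,0,0]]' >/dev/null
python3 st.py -93.3 21.0 .07 -93.3 20.8 .045 -93.3 20.5 .03
```

```text
t 13.025 tip [-92.6  -0.1  21.6] tilt 0.1 yawerr 0.0008 F [ 7.2  2.9 -0.4] M [ 0.54 -1.41  0.2 ] grip 59.9
row [0.0, -0.0003, 0.0032] [0.0304, -0.0001, 0.0008] rows>= 1.0
row [0.0, 0.0, 0.0057] [0.0554, -0.0001, 0.0008] rows>= 1.0
row [0.0, 0.0001, 0.0074] [0.0704, -0.0001, 0.0008] rows>= 1.0
```

```bash
python3 -m creep '[[0,-0.0003,0.0015,0.015,0,0],[0,-0.0003,0.0032,0.03,0,0],[0,-0.0002,0.0045,0.043,0,0],[0,-0.0002,0.0057,0.055,0,0],[0,-0.0002,0.0057,0.055,0,0]]' >/dev/null
python3 st.py -93 20.3 .03 -93 20.2 .015 -93 20.0 0
```

```text
t 13.65 tip [-93.3  -0.3  20.8] tilt 0.046 yawerr 0.0007 F [ 7.5  2.7 -0.5] M [ 0.42 -1.56  0.23] grip 60.0
row [0.0003, 0.0005, 0.002] [0.0162, 0.0004, 0.0007] rows>= 1.0
row [0.0003, 0.0007, 0.0034] [0.0312, 0.0004, 0.0007] rows>= 1.0
row [0.0003, 0.0009, 0.005] [0.0462, 0.0005, 0.0007] rows>= 1.0
```

```bash
python3 -m creep '[[0,0.0001,0.001,0.008,0,0],[0,0.0002,0.002,0.016,0,0],[0,0.0003,0.0027,0.024,0,0],[0,0.0003,0.0034,0.031,0,0],[0,0.0003,0.0034,0.031,0,0]]' >/dev/null
python3 st.py -93 20 0
```

```text
t 14.275 tip [-93.4  -0.5  20.2] tilt 0.015 yawerr 0.0007 F [ 7.3  2.1 -0.9] M [ 0.28 -1.6   0.26] grip 60.0
row [0.0004, 0.0007, 0.0016] [0.0154, 0.0008, 0.0007] rows>= 1.0
```

```bash
python3 -m creep '[[0,0.0002,0.0006,0.006,0,0],[0,0.0004,0.0012,0.011,0,0],[0,0.0005,0.0016,0.0155,0,0],[0,0.0005,0.0018,0.0155,0,0],[0,0.0005,0.0018,0.0155,0,0]]' >/dev/null
python3 st.py -93 20 0
```

```text
t 14.9 tip [-93.3  -0.5  20.1] tilt 0.0 yawerr 0.0006 F [6.  2.  1.7] M [ 0.38 -1.41  0.27] grip 60.4
row [0.0004, 0.0003, 0.0001] [0.0001, 0.001, 0.0006] rows>= 1.0
```

```bash
python3 -m creep '[[0,0.0003,0.0002,0,0,0],[0,0.0007,0.0003,0,0,0],[0,0.0011,0.0004,0,0,0],[0,0.0015,0.0005,0,0,0],[0,0.0018,0.0005,0,0,0],[0,0.0018,0.0005,0,0,0]]' >/dev/null
python3 st.py
python3 -m creep '[[0,0.0003,0,0,0,0],[0,0.0006,0,0,0,0],[0,0.0009,0,0,0,0],[0,0.0009,0,0,0,0]]' >/dev/null
python3 st.py
```

```text
t 15.65 tip [-92.9  -0.5  20.3] tilt -0.002 yawerr 0.0004 F [1.9 1.8 8.4] M [ 0.35 -0.58  0.33] grip 61.4
t 16.15 tip [-92.2  -0.5  20.3] tilt -0.002 yawerr 0.0003 F [0.1 1.2 9. ] M [ 0.28 -0.5   0.26] grip 61.5
```

```bash
python3 -m creep '[[0,0.0004,-0.0002,0,0,0],[0,0.0008,-0.0003,0,0,0],[0,0.0012,-0.0003,0,0,0],[0,0.0012,-0.0003,0,0,0]]' >/dev/null
python3 st.py
python3 - <<'E'
from h import *
p=viewer.read_camera("wrist"); cv2.imwrite("pics/w5.png",cv2.resize(p["image"][:,:,::-1],(640,480)))
E
```

```text
t 16.65 tip [-91.9  -0.5  20.5] tilt -0.004 yawerr 0.0002 F [-1.2  0.8  9. ] M [ 0.21 -0.26  0.24] grip 61.5
```

View pics/w5.png

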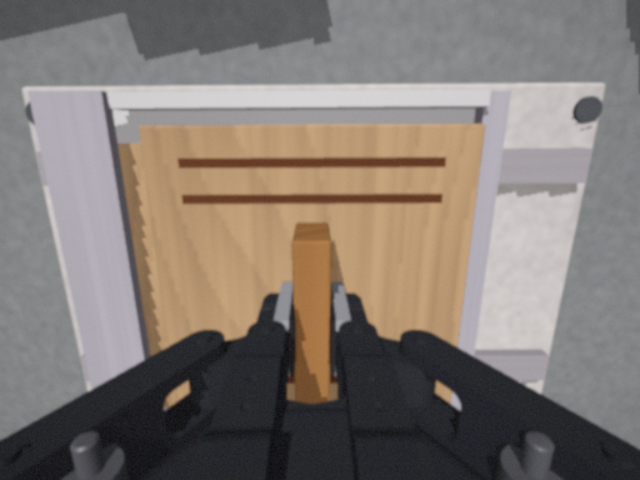

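The board's right edge (485,125) abuts the ledge, the tongue is under the rail (125,200), and everything is parallel. Pulling +x only builds opposing force, so it is locked. Releasing.

```bash
python3 -m creep '[[0,-0.0004,-0.0005,0,0,0],[0,-0.0004,-0.0008,0,0,0]]' - 20 >/dev/null
python3 st.py
python3 -m creep '[[0,0,0,0,0,0],[0,0,0,0,0,0],[0,0,0,0,0,0]]' 0.04
python3 -m creep '[[0,0,-0.01,0,0,0],[0,0,-0.03,0,0,0],[0,0,-0.06,0,0,0],[0,0,-0.1,0,0,0],[0,0,-0.15,0,0,0],[0,0,-0.2,0,0,0],[-0.06,0,-0.22,0,0,0],[-0.06,0,-0.22,0,0,0]]'
python3 - <<'E'
from h import *
p=viewer.read_camera("wrist"); cv2.imwrite("pics/w6.png",cv2.resize(p["image"][:,:,::-1],(800,600),interpolation=cv2.INTER_CUBIC))
for d in nets.outline_of("board",p)[:1]: print(d["confidence"],d["box"],fit("board",[(p,d["region"])],[.559,-.17,-.19],.02))
print(env.get_state()["wrist_force"])
E
```

```text
t 16.95 tip [-91.9  -0.5  20.4] tilt -0.004 yawerr 0.0001 F [ 2.8 -0.4  5.6] M [ 0.07 -0.84  0.23] grip 60.9
clock: 17.32
tcp_pos: [0.5566, -0.1701, 0.0342]
orientation: [-0.003, 0.772, 0.636, -0.003]
wrist_force: [-0.2, 0.0, -0.7]
finger_gap: 0.0395
grip_force: 0.0
clock: 18.32
tcp_pos: [0.5479, -0.2331, 0.2579]
orientation: [0.0, 0.773, 0.635, -0.001]
wrist_force: [0.0, 0.7, -0.2]
finger_gap: 0.0402
grip_force: 0.0
0.8 [182.8, 52.2, 306.3, 177.4] (array([ 0.55937958, -0.17185779, -0.18154014]), np.float64(0.08063716814159293))
[ 0.57304112  0.00317171 -0.4960701 ]
```

View pics/w6.png

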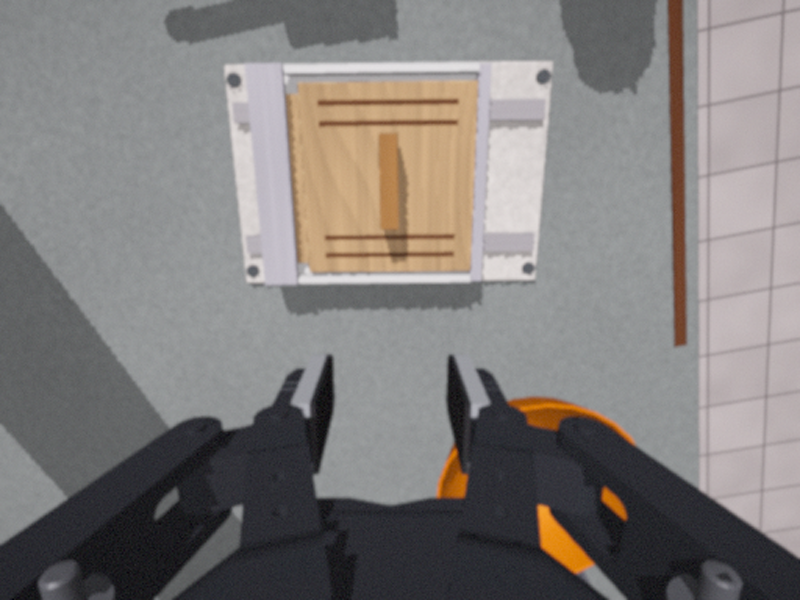

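The board lies parallel between the rail (u≈290) and the ledge (u≈478), touching the ledge, with nothing else disturbed. Handing in.

```bash
python3 -c "
from workcell import env
print(env.hand_in())"
```

```text
the job is handed in; nothing more can be done
None
```

The bamboo board is flat in the drain bay, held between the rail and the stop ledge. I let go and handed it in at about 18 s; the measured forces stayed around 12 N or less, and no verdict came back.

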